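Close the loaded sample unit

ROBOT

A 6-joint arm with a two-finger parallel gripper is mounted at the origin on the work surface. World frame = base frame: x ahead of the robot, y to its left, z up, the work surface at z = 0. Lengths are in m, angles in degrees, forces in N, time in s.
With the tool pointing down it reaches from about 0.425 to 0.925 m from the base axis. Payload 12.5 kg.
Tool frame: the origin (TCP) lies on the mounting face of the last link; the fingertips stand r.tips_ahead ahead of it and the grasp point (between the pads) lies 155 mm ahead of it (r.tips_ahead is the distance from the TCP to the fingertips, in m); y points along the fingers, x is the direction in which the jaws open and shut, and the axes are right-handed (so a half turn about y gives the same grasp; the last joint's range is limited). The gripper opens to 85 mm and grips with 20 to 120 N. Pads are 22 mm wide; open, the fingers measure 114 mm over their backs; the gripper's body (76 mm by 85 mm) begins 54 mm behind the grasp point. The pads swing forward as they close: fully open they stand 13 mm farther back than shut.
Start: joints at [61.96, 28.126, 89.318, -0, 62.55, -6.05], TCP at [0.234, 0.58, 0.405] pointing down, gripper open.
Joint ranges: [-177.58, 177.58], [-47.91, 125.51], [2.72, 160], [-65.01, 245.01], [3.68, 167.84], [-153.87, 153.87]. Speed limits (degrees/s): [127.2, 127.2, 159.86, 180, 180, 180].

INTERFACE

Orientations are given as a 3x3 rotation matrix whose columns are the frame's x, y, z axes.
In Python, from station import r gives the robot as it stands. Calls block until the motion is done:
- r.goto(position, orientation): joint-space move of the TCP to a pose.
- r.move_linear(position, rate=0.15, frame=None, until_force=None): straight line of the TCP; frame=None keeps the orientation; rate is the mean speed in m/s. With until_force (N) it stops when the force on the tool has changed by that much, and returns True; else False.
- r.move_j(angles): joint-space move.
- r.command_gripper(opening, grip_force=None): opening from 0.0 (shut) to 1.0 (fully open); grip_force is the grip in N (None keeps the last); returns when the fingers have stopped.
- r.wait(seconds).
- r.ik(position, orientation): joint angles nearest the present ones, or None.
- r.read_state(): the state.
- r.read_camera(name): name is "side" or "top" or "wrist"; returns a dict with "img" (420x560x3 uint8, blue, green, red), "fov_y" (degrees; the focal length in pixels is half the picture's height over the tangent of half this angle, whatever the lens; pixels are square), "cx", "cy" (the principal point, pixels), "R" (3x3) and "t" (3): a world point X has camera coordinates R X + t. Camera axes: x right, y down, z forward; pixel columns grow to the right and rows downward; lengths in m; the calibration is good to about 2 mm. The wrist camera is an equidistant fisheye: a pixel r from the principal point sees the ray r / f radians off the axis. A picture is of the moment at which its call begins. There is no depth.
A pose or a line that the arm cannot do raises r.PlanningError and nothing moves.
- r.sign_off(): hands the job in, once; it reports no verdict.
The state is a dict: "time_s": time; "q": joint angles; "dq": joint speeds; "joint_torque": joint torques, N m; "tool_pos": TCP position; "tcp_rot": TCP orientation; "force": force on the tool from outside, world axes, zero at the start; "ft_torque": the same for the moment, N m; "opening": opening from 0.0 (shut) to 1.0 (fully open).
Only numpy, scipy, OpenCV 4.12 (cv2) and the standard library are available. Lean on these libraries where they do the work, as an engineer would, in place of code of your own. Each camera call takes 0.05 s, during which the arm holds its last target. There are 200 camera calls.

TASK

Of the two white bench units, take the one whose drawer is loaded with capped vials: with the fingertips, push its drawer smoothly (no slamming) all the way in, and then push the metal cover on top of the same unit fully across its dark window until it stops. Do not touch the vials, leave the drawer and cover of the unit with the empty drawer as they are, and do not pick up or shove anything else on the bench.

Things in the scene. Friction and masses are not known exactly. Their poses are not given: they have to be found in the camera images.
- full_unit: a low white bench unit, 200 mm square and 90 mm high, with a grey hump (to 125 mm high) along its back; standing level on the bench. Origin: centre of its underside. Its x axis points from the drawer front towards its back, its y axis to the left seen from the front. Its drawer holds six vials with white caps.
- full_unit_front (a point): centre of the outer (robot-facing) face of the full unit's drawer front, 45 mm above the bench. The front is 150 mm wide, 18 to 72 mm above the bench, without a handle; behind it is a solid grey rack block, top 64 mm above the bench. When shut, this face stands 112 mm in front (-x) of the unit's origin, 12 mm proud of the housing. Axes as the unit's.
- full_unit_drawer (a joint): how far the full unit's drawer stands out, in m: 0 fully shut (hard stop), 0.085 fully out; it slides along the unit's x axis (shutting moves it to +x), with about 2 N of friction, and stays where it is left.
- full_unit_edge (a point): middle of the right-hand (-y) edge face of the full unit's cover, half-way up it, 99.5 mm above the bench. The cover is a metal slab, 106 (x) by 88 (y) by 18 mm thick, lying on the unit's top (90 mm high) between two 6 mm high rails along y. When shut, this edge stands 1 mm left (+y) of the unit's middle line, 20 mm in front (-x) of its origin. Axes as the unit's.
- full_unit_cover (a joint): how far the full unit's cover stands open, in m: 0 fully shut (hard stop; the dark window on the left half of the unit's top is then covered), 0.09 fully open; it slides along the unit's y axis (shutting moves it to +y, left seen from the front), with about 1.5 N of friction, and stays where it is left.
- empty_unit: a low white bench unit, 200 mm square and 90 mm high, with a grey hump (to 125 mm high) along its back; standing level on the bench. Origin: centre of its underside. Its x axis points from the drawer front towards its back, its y axis to the left seen from the front. Same as the other unit, but the six wells of its drawer are empty (dark holes).
- empty_unit_front (a point): centre of the outer (robot-facing) face of the empty unit's drawer front, 45 mm above the bench. The front is 150 mm wide, 18 to 72 mm above the bench, without a handle; behind it is a solid grey rack block, top 64 mm above the bench. When shut, this face stands 112 mm in front (-x) of the unit's origin, 12 mm proud of the housing. Axes as the unit's.
- empty_unit_drawer (a joint): how far the empty unit's drawer stands out, in m: 0 fully shut (hard stop), 0.085 fully out; it slides along the unit's x axis (shutting moves it to +x), with about 2 N of friction, and stays where it is left.
- empty_unit_edge (a point): middle of the right-hand (-y) edge face of the empty unit's cover, half-way up it, 99.5 mm above the bench. The cover is a metal slab, 106 (x) by 88 (y) by 18 mm thick, lying on the unit's top (90 mm high) between two 6 mm high rails along y. When shut, this edge stands 1 mm left (+y) of the unit's middle line, 20 mm in front (-x) of its origin. Axes as the unit's.
- empty_unit_cover (a joint): how far the empty unit's cover stands open, in m: 0 fully shut (hard stop; the dark window on the left half of the unit's top is then covered), 0.09 fully open; it slides along the unit's y axis (shutting moves it to +y, left seen from the front), with about 1.5 N of friction, and stays where it is left.
- vials: the six vials seated in the full unit's drawer, two rows of three; only their white caps (22 mm across) show, 5 mm above the rack block, tops 70 mm above the bench. They travel with the drawer but sit loose in its wells. Origin: on the bench plane, below the middle of the drawer's front face.
- reagent: bystander: brown glass bottle, 64 mm across, 140 mm high, upright. Origin: underside centre.
- beaker: bystander: clear beaker, 70 mm across, 90 mm high, upright. Origin: underside centre.
- vial_1: bystander: spare vial with white cap, 22 mm across, 44 mm high, upright, between the two drawers. Origin: underside centre.
- vial_2: bystander: spare vial as the other, nearer the robot. Origin: underside centre.
- dishes: bystander: stack of two round dishes, 90 mm across, 30 mm high. Origin: underside centre.
- screwdriver: bystander: screwdriver lying on the bench, about 200 mm long, 26 mm thick at the handle. Origin: under its middle.
- tip_box: bystander: open grey box, 110 by 80 mm, 50 mm high. Origin: underside centre.

How it is judged (in metres and radians):
On the way, in this order (a step that is already met when the one before it is completed fails the run):
1. the drawer with the vials is fully in, while its cover is still open (value of joint full_unit_drawer below 0.004 m and value of joint full_unit_cover above 0.03 m), for 0.2 s.
2. the cover of the same unit is fully shut (value of joint full_unit_cover below 0.004 m), for 0.2 s.
At the end, for the whole second after the job is handed in: The loaded unit's drawer and cover are both within 4 mm of their shut stops; the empty unit's drawer and cover are within 8 mm of where they started; every bystander is within 30 mm of where it started (value of joint each of full_unit_drawer, full_unit_cover below 0.004 m and distance of each of empty_unit_front, empty_unit_edge from where it was at the start of the episode below 0.008 m and distance of each of reagent, beaker, vial_1, vial_2, dishes, screwdriver, tip_box from where it was at the start of the episode below 0.03 m); the robot touches nothing.
It fails at once if the drawer is slammed (faster than 0.35 m/s) (velocity of joint full_unit_drawer below -0.35 m/s).
It fails at once if the robot touches the vials in the drawer (contact force between any of the fingers, the arm and vials above 0.5 N).
It fails at once if the vials are lifted in their wells by more than 5 mm (z of vials in the frame of full_unit above 0.005 m).
It fails at once if the empty unit's drawer or cover is moved by more than 8 mm (not (distance of empty_unit_front from where it was at the start of the episode below 0.008 m) or not (distance of empty_unit_edge from where it was at the start of the episode below 0.008 m)).
It fails at once if a bystander is lifted, carried or shoved by more than 30 mm (not (distance of reagent from where it was at the start of the episode below 0.03 m) or not (distance of beaker from where it was at the start of the episode below 0.03 m) or not (distance of vial_1 from where it was at the start of the episode below 0.03 m) or not (distance of vial_2 from where it was at the start of the episode below 0.03 m) or not (distance of dishes from where it was at the start of the episode below 0.03 m) or not (distance of screwdriver from where it was at the start of the episode below 0.03 m) or not (distance of tip_box from where it was at the start of the episode below 0.03 m)).
It also fails if it takes over 43 s, if anything falls off the work surface, if the arm or the gripper's body presses on something with over 40 N, if the wrist force passes 120 N, or if a joint passes its speed limit or range.

## Working session

There is one attempt and no reset: what is moved stays moved. The work goes in short steps, each a Python script; the robot and the scene stay as the last script left them, time stands still between calls to the robot, and variables do not carry over. Pictures are saved under pics/ and viewed, about 8 in all and at most 12, crops included, and the job is handed in when it is done.

```bash
mkdir -p pics; python3 - <<'E'
from station import r
import cv2
for n in ["top","side"]:
    c=r.read_camera(n); cv2.imwrite(f"pics/{n}0.png",cv2.resize(c["img"],(800,600),interpolation=cv2.INTER_CUBIC)); print(n,c["fov_y"],c["cx"],c["cy"],c["R"],c["t"])
s=r.read_state();print(s["time_s"],s["tool_pos"],s["tcp_rot"],s["force"],r.tips_ahead)
E
```

```text
top 43.98739570117552 278.0775688128004 212.3841111908766 [[-1.94320726e-02 -9.99805129e-01 -3.47816022e-03]
 [-9.84613083e-01  1.97408328e-02 -1.73629999e-01]
 [ 1.73664825e-01  5.06513130e-05 -9.84804816e-01]] [0.02145063 0.57569242 1.41769659]
side 55.88938319347753 281.0378109268812 214.34639566105037 [[-0.99015112 -0.13757199 -0.02597513]
 [-0.0487868   0.51295162 -0.85703004]
 [ 0.13122731 -0.84732201 -0.51461132]] [0.53905254 0.09866906 0.88820081]
0.1 [0.2339883  0.57952453 0.40418793] [[ 3.74427575e-01 -4.48012314e-04 -9.27256054e-01]
 [ 9.27255661e-01 -8.59671631e-04  3.74427831e-01]
 [-9.64884004e-04 -9.99999530e-01  9.35371895e-05]] [-0.32028716 -0.25204253 -0.49885251] 0.1734
```

View pics/top0.png

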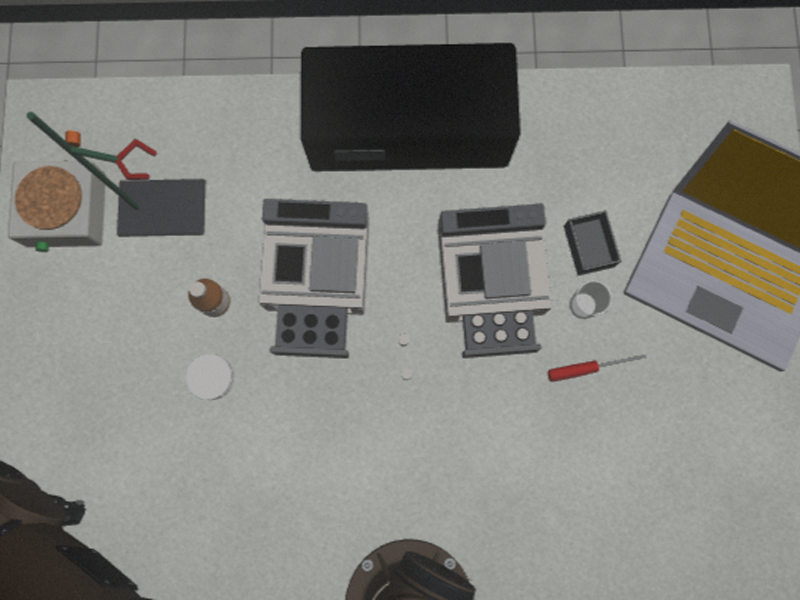

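View pics/side0.png

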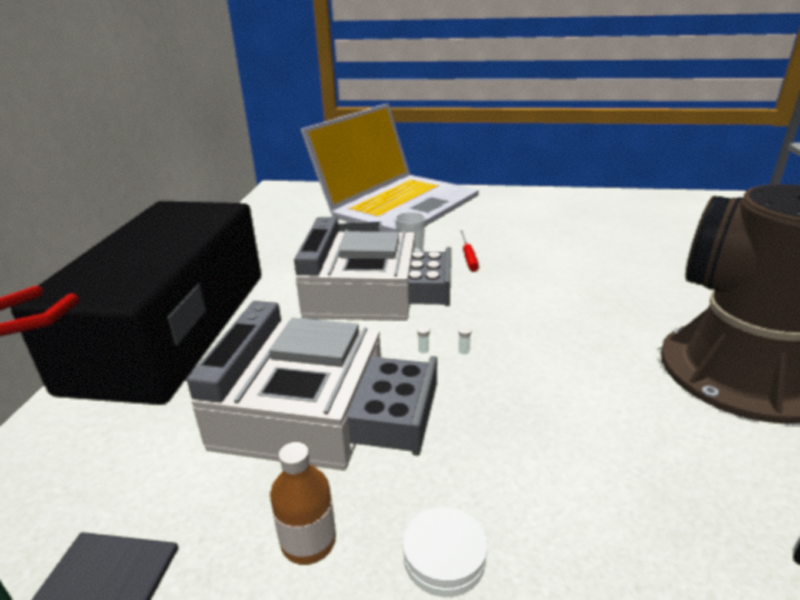

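The full unit, with white caps in its drawer, is the right one in the top view (about x 440–550, y 205–355). The empty unit is on the left. I'll enlarge the full unit next.

```bash
python3 - <<'E'
from station import r
import cv2
c=r.read_camera("top"); cv2.imwrite("pics/crop1.png",cv2.resize(c["img"][135:255,300:440],(770,660)[:2] if 0 else (700,600),interpolation=cv2.INTER_CUBIC))
E
```

```text
(no output)
```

View pics/crop1.png

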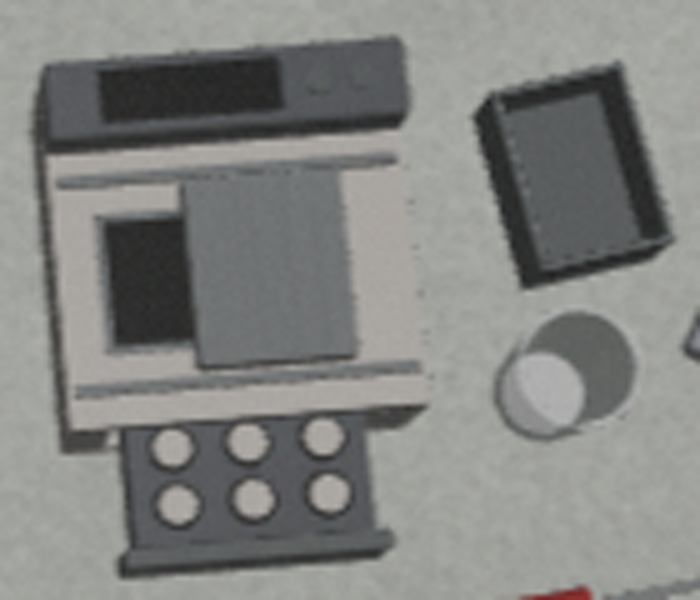

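```bash
cat > geo.py <<'E'
import numpy as np
from station import r
def ray_z(c,u,v,z):
    f=210/np.tan(np.radians(c["fov_y"]/2)); R=np.array(c["R"]);C=-R.T@np.array(c["t"])
    d=R.T@np.array([(u-c["cx"])/f,(v-c["cy"])/f,1]); return C+d*(z-C[2])/d[2]
E
python3 - <<'E'
from geo import *
from scipy.optimize import least_squares
c=r.read_camera("top")
f=lambda u,v,z: ray_z(c,300+(u+.5)/5-.5,135+(v+.5)/5-.5,z)[:2]
P=dict(hfl=f(70,432,.09),hfr=f(430,405,.09),hbl=f(43,65,.125),hbr=f(403,38,.125),
 dfl=f(121,560,.072),dfr=f(393,543,.072),cbl=f(181,178,.108),cbr=f(340,168,.108),cfr=f(356,356,.108),cfl=f(200,368,.108))
def loc(p):
    x,y,a,d,k=p; e=1e-3+k*-1
    return dict(hfl=(-.1,.1),hfr=(-.1,-.1),hbl=(.1,.1),hbr=(.1,-.1),dfl=(-.112-d,.075),dfr=(-.112-d,-.075),
     cbl=(.033,e+.088),cbr=(.033,e),cfr=(-.073,e),cfl=(-.073,e+.088))
def res(p):
    ca,sa=np.cos(p[2]),np.sin(p[2]);M=np.array([[ca,-sa],[sa,ca]])
    return np.concatenate([M@np.array(v)+p[:2]-P[k] for k,v in loc(p).items()])
s=least_squares(res,[.7,-.15,0,.05,.05]);print(s.x,np.degrees(s.x[2]))
for k,v in zip(P,s.fun.reshape(-1,2)):print(k,P[k].round(4),(v*1e3).round(1))
g=lambda u,v,z:ray_z(c,u*.7,v*.7,z)[:2].round(3)
print("vial1",g(404,341,.044),"vial2",g(406,375,.044),"beaker",g(592,300,.045),"box",g(592,243,.05),"sd",g(550,375,.013),g(645,356,.01),"dish",g(209,376,.03))
E
```

```text
[ 0.64815867 -0.17999318  0.05227772  0.05897484  0.06112278] 2.9952927704834242
hfl [ 0.5431 -0.0867] [-0.1  1.3]
hfr [ 0.5542 -0.2844] [-0.6 -0.6]
hbl [ 0.7412 -0.0759] [1.6 1. ]
hbr [ 0.7526 -0.2736] [ 0.7 -1. ]
dfl [ 0.4742 -0.1137] [-0.7 -0.3]
dfr [ 0.4806 -0.2636] [ 0.7 -0.2]
cbl [ 0.6804 -0.1509] [-0.8  0.4]
cbr [ 0.6843 -0.2385] [-0.   0.2]
cfr [ 0.579 -0.242] [-0.6 -1.8]
cfl [ 0.574  -0.1571] [-0.2  1.1]
vial1 [ 0.502 -0.002] vial2 [ 0.435 -0.004] beaker [ 0.576 -0.376] box [ 0.691 -0.382] sd [ 0.432 -0.291] [ 0.466 -0.484] dish [0.442 0.384]
```

Fit residuals are under 2 mm: unit at (0.648, -0.180), yaw 3°, drawer about 59 mm out, cover about 61 mm open. Next I'll shut the gripper and go to a point above and in front of the drawer.

```bash
cat >> geo.py <<'E'
O=np.array([.6482,-.18]);A=.0523
ux=np.array([np.cos(A),np.sin(A),0]);uy=np.array([-np.sin(A),np.cos(A),0]);dn=np.array([0,0,-1.])
def P(x,y,ztip): return np.array([*O,0])+x*ux+y*uy+[0,0,ztip+r.tips_ahead]
def ori(X): return np.column_stack([X,dn,np.cross(X,dn)])
def st(m=""):
    s=r.read_state(); print(m,round(s["time_s"],2),np.round(s["tool_pos"],4),np.round(s["force"],2),s["opening"])
E
python3 - <<'E'
from geo import *
for X in (uy,-uy,ux,-ux):
    for p in (P(-.197,0,.2),P(-.197,0,.045),P(-.02,-.085,.095)):
        q=r.ik(p,ori(X)); print(None if q is None else np.round(q,0))
r.command_gripper(0.0); st("closed"); print(r.tips_ahead)
q=[r.ik(P(-.197,0,.2),ori(X)) for X in (uy,-uy)]
X=[uy,-uy][int(np.argmin([abs(a[5]) if a is not None else 1e9 for a in q]))]
r.goto(P(-.197,0,.2),ori(X)); st("above")
r.move_linear(P(-.197,0,.046),rate=.12); st("down")
import cv2
cv2.imwrite("pics/side1.png",cv2.resize(r.read_camera("side")["img"][130:260,170:350],(800,578),interpolation=cv2.INTER_CUBIC))
E
```

```text
[ -31.   19.  110.   -0.   51. -124.]
[ -31.   34.  118.   -0.   28. -124.]
[ -28.   41.   87.   -0.   52. -121.]
[-31.  19. 110.  -0.  51.  56.]
[-31.  34. 118.  -0.  28.  56.]
[-28.  41.  87.  -0.  52.  59.]
[-31.  19. 110.  -0.  51. -34.]
[-31.  34. 118.  -0.  28. -34.]
[-28.  41.  87.  -0.  52. -31.]
[-31.  19. 110.  -0.  51. 146.]
[-31.  34. 118.  -0.  28. 146.]
[-28.  41.  87.  -0.  52. 149.]
closed 0.97 [0.234  0.5795 0.4048] [ 0.3  -0.01  0.81] -6.266301427888751e-05
0.1734
above 3.78 [ 0.4517 -0.1898  0.3734] [ 0.39 -0.39 -1.63] -0.0026106419570727647
down 5.22 [ 0.4516 -0.1903  0.2199] [ 0.39 -0.35  0.11] 0.002739913004204099
```

View pics/side1.png

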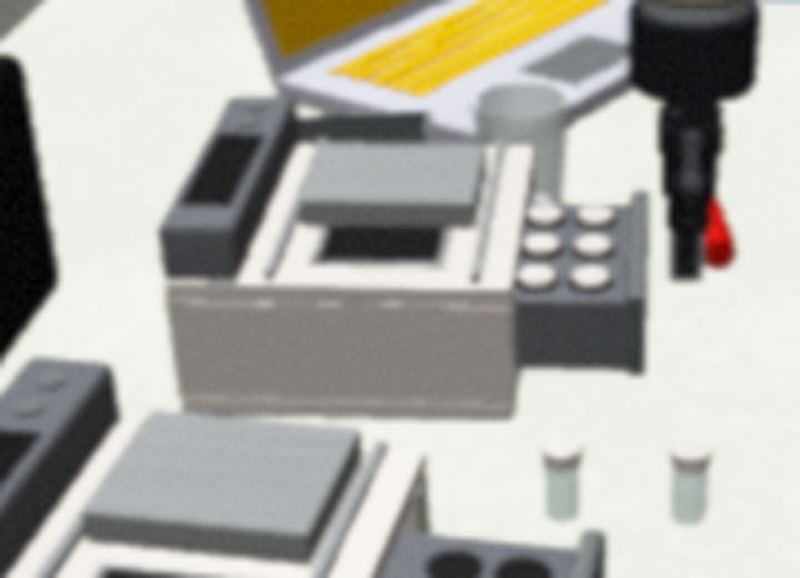

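Shut fingertips (685, 275 in the crop) stand clear in front of the drawer face (645). Now the push.

```bash
python3 - <<'E'
from geo import *
import cv2
z=.046
print(r.move_linear(P(-.115,0,z),rate=.035,until_force=12)); st("pushed")
s=r.read_state(); print("local x",(np.array(s["tool_pos"])[:2]-O)@ux[:2])
r.wait(.4); st("held")
c=r.read_camera("top"); cv2.imwrite("pics/top2.png",cv2.resize(c["img"][135:255,300:440],(700,600),interpolation=cv2.INTER_CUBIC))
E
```

```text
True
pushed 7.23 [ 0.5283 -0.1862  0.219 ] [ 0.01 -0.27  0.29] -0.0016378785836681836
local x -0.1200810887532637
held 7.63 [ 0.5279 -0.186   0.2186] [-0.53 -0.27 -0.07] -0.0035017333634365174
```

```bash
python3 - <<'E'
from geo import *
import cv2
cv2.imwrite("pics/side2.png",cv2.resize(r.read_camera("side")["img"][130:260,170:350],(800,578),interpolation=cv2.INTER_CUBIC))
E
```

```text
(no output)
```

View pics/side2.png

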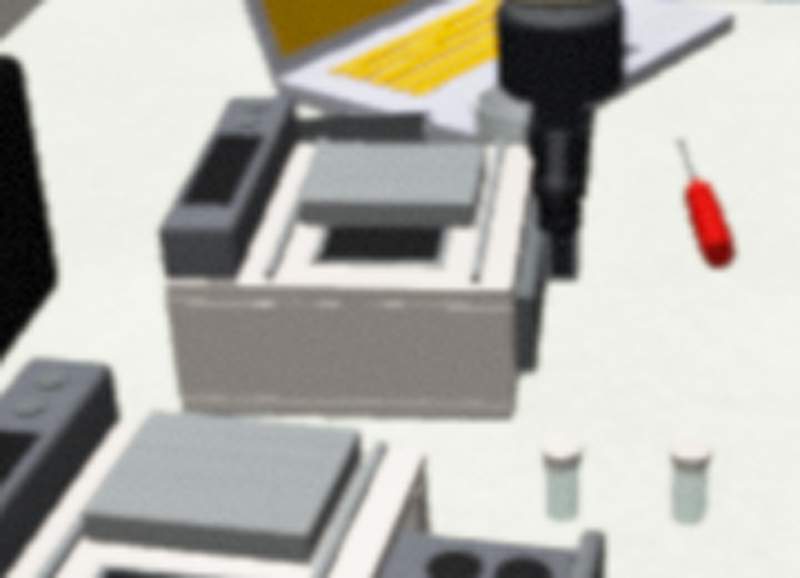

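The drawer front now stands only its proud lip out (515–540). The force dropped after the stop, so I'll press again slowly to rule out a rebound.

```bash
python3 - <<'E'
from geo import *
import cv2
lx=lambda:print("local",(np.array(r.read_state()["tool_pos"])[:2]-O)@np.c_[ux[:2],uy[:2]])
z=.046
print(r.move_linear(P(-.108,0,z),rate=.012,until_force=10)); st("again"); lx()
r.wait(.3); st("held"); lx()
r.move_linear(P(-.16,0,z),rate=.08)
r.move_linear(P(-.16,0,.17),rate=.15)
r.move_linear(P(-.10,-.085,.17),rate=.15)
r.goto(P(-.02,-.085,.17),ori(ux)); st("above cover side"); 
print(r.move_linear(P(-.02,-.085,.0955),rate=.06,until_force=8)); st("down"); lx()
c=r.read_camera("top"); cv2.imwrite("pics/top3.png",cv2.resize(c["img"][135:255,300:440],(700,600),interpolation=cv2.INTER_CUBIC))
cv2.imwrite("pics/side3.png",cv2.resize(r.read_camera("side")["img"][130:260,170:350],(800,578),interpolation=cv2.INTER_CUBIC))
E
```

```text
True
again 8.12 [ 0.5289 -0.1859  0.2184] [ 0.7   0.25 -0.48] -0.0007412137521234774
local [-0.11943512  0.00036761]
held 8.43 [ 0.5288 -0.1858  0.2181] [ 0.15 -0.09 -0.56] 0.005614199737528278
local [-0.11950152  0.00040181]
above cover side 12.25 [ 0.6325 -0.2657  0.3436] [ 0.09 -0.35 -0.37] -0.00024992476815689476
False
down 13.64 [ 0.6327 -0.266   0.2693] [-0.13 -0.52  0.73] -0.001670679373073329
local [-0.01994461 -0.08503073]
```

View pics/top3.png

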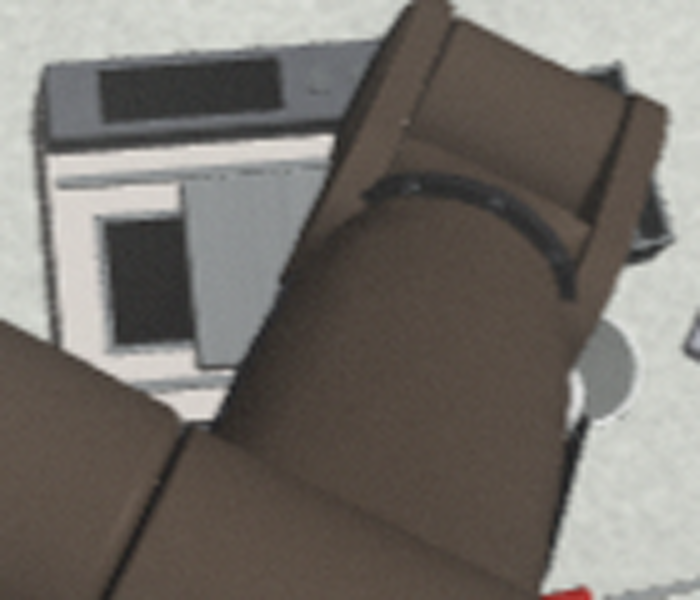

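View pics/side3.png

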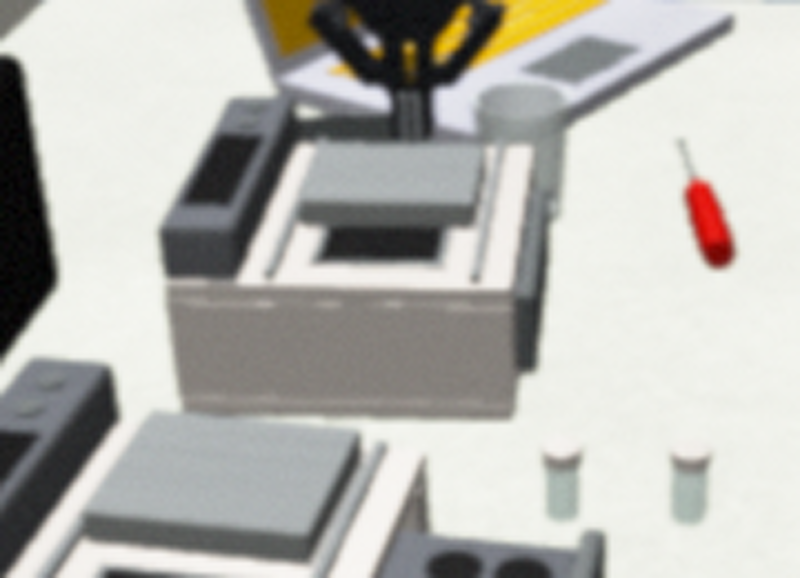

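The drawer is shut and the fingertips are beside the cover's right edge, about (410, 130) in the side view. Next I push the cover.

```bash
python3 - <<'E'
from geo import *
import cv2
lx=lambda:print("local",(np.array(r.read_state()["tool_pos"])[:2]-O)@np.c_[ux[:2],uy[:2]])
z=.0955
print(r.move_linear(P(-.02,.005,z),rate=.035,until_force=12)); st("pushed"); lx()
r.wait(.2)
print(r.move_linear(P(-.02,.01,z),rate=.012,until_force=10)); st("again"); lx()
r.wait(.4)
r.move_linear(P(-.02,-.04,z),rate=.08)
r.move_linear(P(-.02,-.04,.2),rate=.15)
r.goto(P(-.15,-.25,.25),ori(ux)); st("clear")
c=r.read_camera("top"); cv2.imwrite("pics/top4.png",cv2.resize(c["img"][125:275,120:460],(800,353),interpolation=cv2.INTER_CUBIC))
cv2.imwrite("pics/side4.png",cv2.resize(r.read_camera("side")["img"],(800,600),interpolation=cv2.INTER_CUBIC))
E
```

```text
True
pushed 15.64 [ 0.6287 -0.1908  0.2688] [-0.92 -4.48  2.11] -0.002225848937911784
local [-0.02003548 -0.00979002]
True
again 16.29 [ 0.6286 -0.1907  0.2684] [ 0.63 -1.77  1.59] -0.0017903349038045878
local [-0.02011254 -0.00963053]
clear 19.06 [ 0.5121 -0.4366  0.4228] [-0.06 -0.28  0.01] -0.0019261754221746041
```

View pics/top4.png

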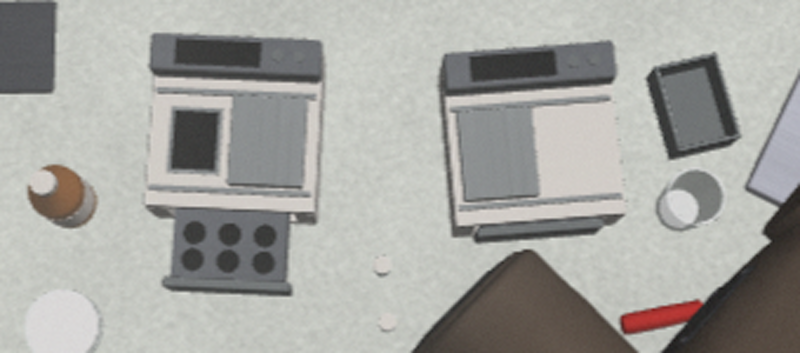

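View pics/side4.png

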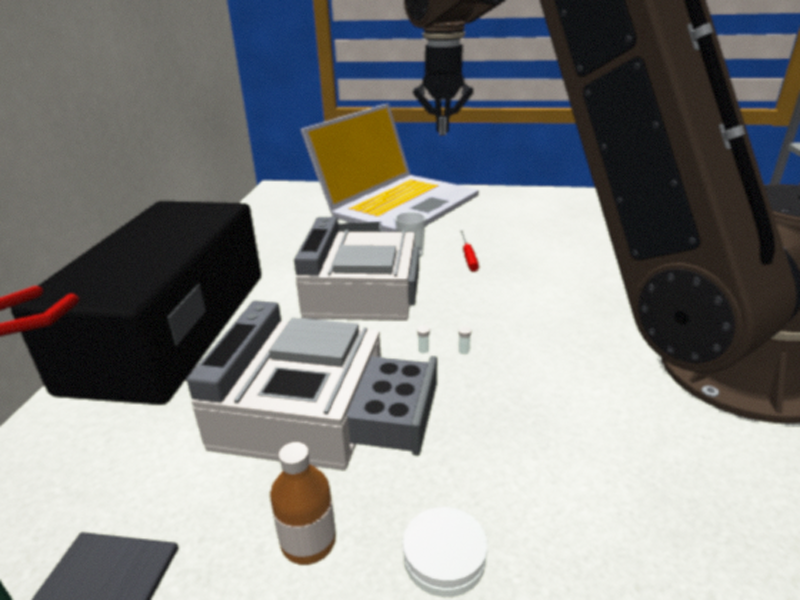

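The side and top views show the drawer and cover shut and everything else in place. The arm is clear, so I'm handing in.

```bash
python3 - <<'E'
from geo import *
c=r.read_camera("top")
f=lambda u,v,z: np.round((ray_z(c,120+u/2.353,125+v/2.353,z)[:2]-O)@np.c_[ux[:2],uy[:2]],4)
print("cover right-front corner (exp -.073,.001)",f(539,193,.108),"drawer front L,R (exp x -.112)",f(476,234,.072),f(604,224,.072))
r.sign_off()
E
```

```text
cover right-front corner (exp -.073,.001) [-0.0715  0.0008] drawer front L,R (exp x -.112) [-0.1087  0.0741] [-0.1077 -0.0773]
the job is handed in; nothing more can be done
```

I pushed the loaded (right-hand) unit's drawer fully in with the shut fingertips, then pushed its cover fully across the window. I backed the arm clear and handed the job in at about 19 s of the 43 s allowed.

**Drawer:** it ran into its hard stop at about 0.035 m/s and was pressed a second time. The fingertips stopped about 3.5 mm further in than my fit predicted, and the last picture puts the drawer front 3–4 mm in too. I read both as a small error in my x estimate, on the shut side, and not as a gap.

**Cover:** it stopped within 0.5 mm of the predicted stop, again pressed twice. The last picture puts its edge at 0.8 mm, against 1 mm when shut.

**Everything else:** in the last pictures the empty unit and the bystanders look unmoved, by eye only. The arm hid part of the screwdriver in the top view, but the side view shows it in place. The fingers stayed outside the drawer, clear of the vials, and no check failed.

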